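# Slide the walnut blank into the sanding pocket

### The arm

A 6-joint arm with a two-finger parallel gripper is mounted at the origin on the work surface. World frame = base frame: x ahead of the robot, y to its left, z up, the work surface at z = 0. Lengths are in m, angles in rad, forces in N, time in s.
With the tool pointing down it reaches from about 0.4 to 0.825 m from the base axis. Payload 7 kg.
Tool frame: the origin (TCP) lies at the centre of the arm's flange, where the gripper is bolted on; the fingertips stand 178 mm ahead of it and the grasp point (between the pads) lies 159 mm ahead of it (arm.tip_reach is the distance from the TCP to the fingertips, in m); z points along the fingers, y is the direction in which the jaws open and shut (so a half turn about z gives the same grasp; the last joint's range is limited). The gripper opens to 88 mm and grips with 3 to 60 N. Pads are 19 mm wide; open, the fingers measure 130 mm over their backs; the gripper's body (78 mm by 193 mm) begins 47 mm behind the grasp point.
Start: joints at [1.536, 0.359, 0.012, 0, -1.224, -0.288], TCP at [0.214, 0.64, 0.405] pointing down, gripper open.
Joint ranges: [-3.07, 3.07], [-1.43, 2.12], [-1.02, 1.25], [-3.03, 1.67], [-3.05, -0], [-3.03, 3.03]. Speed limits (rad/s): [2.39, 2.39, 3.01, 3.14, 3.14, 3.14].

### API

Orientations are given as [roll, pitch, yaw] about the fixed x, y, z axes, in that order (R = Rz(yaw) Ry(pitch) Rx(roll)).
In Python, from station import arm gives the robot as it stands.
- The arm moves only by the shell command python3 -m inch 'ROWS' [OPENING] [FORCE]. ROWS is JSON, a list that holds one entry, the list of rows, each a list of 6 numbers: the shift along the world's x, y, z in units of 200 mm (1.0 is 200 mm), then the turn, a rotation vector about the world's x, y, z in units of 180 degrees (1.0 is 180 degrees). A call has 1 to 8 rows; each row is the pose to reach, as a shift and turn from the pose commanded when the call began, turning the shorter way round; what a row does not reach only later rows make up. A row lasts 1/8 s, in which the tool goes at most 62.5 mm and 10.7 degrees, less where a joint would pass 70% of its speed; a pose out of reach is approached as far as the arm can. A call with a number of a shift or a turn outside -1 to 1 is refused whole. A call with a gripper value outside its range is refused whole. OPENING is the finger opening in mm, from 0 to 87.6, set as the call begins (- or left out, the last holds). The fingers move at their own pace and stop on an object; FORCE is the grip in N (left out, the last holds). Time passes only in rows, so rows that repeat a pose let the fingers close. It gives the time, the measured TCP pose, the force and the opening at its end, in the units of the state.
- arm.get_state(): the state, without advancing time (a new reading comes with each control period).
- arm.grab_frame(name): name is "scene" or "side" or "wrist"; returns the picture (400x640x3 uint8, blue, green, red); there is no depth.
- arm.camera_params(name): a dict with "vertical_fov" (degrees; the focal length in pixels is half the picture's height over the tangent of half this angle, whatever the lens; pixels are square), "cx", "cy" (the principal point, pixels), "pose" (4x4, takes a point from camera to world coordinates). Camera axes: x right, y down, z forward; pixel columns grow to the right and rows downward; lengths in m; the calibration is good to about 2 mm. A picture is of the moment at which its call begins: read the wrist's pose just before it. camera_params takes no time and is no camera call; for the wrist camera it gives the pose at the moment of the call.
- arm.job_done(): hands the job in, once; it reports no verdict.
Trained networks look in the newest picture that a camera, given by its name, has taken for a name from the list of things; names that differ only in an ending like _2 or _b are one class to them, and where a whole thing is asked for, a point or a joint stands for the part that bears it (a point fixed in the world has none). Each returns a list of dicts, best first, with "score" (0 to 1); they miss things now and then, are a little off and sometimes report something else, mostly with a low value. They report only what shows in the picture. A call takes as long as a camera call. They do not tell look-alikes from the thing itself.
- arm.search_frame(target, camera): "box" ([left, top, right, bottom] in pixels, round what is visible of it).
- arm.regions_of(target, camera): "region" (400x640 bool, what is visible of it) and "box" ([left, top, right, bottom] in pixels, round what is visible of it).
The state is a dict: "t": time; "q": joint angles; "qd": joint speeds; "joint_efforts": joint torques, N m; "eef_pos": TCP position; "ee_rot": TCP orientation; "force": force on the tool from outside, world axes, zero at the start; "moment": the same for the moment, N m; "width": finger opening in m.
Only numpy, scipy, OpenCV 4.12 (cv2) and the standard library are available. Lean on these libraries where they do the work, as an engineer would, in place of code of your own. Each camera call takes 0.05 s, during which the arm holds its last target.

### The job

Get the dark walnut blank ready for sanding: slide it across the grey sanding board, without lifting it off the board, until it drops into the round pocket and lies flat on the bottom. Leave the pale maple blank where it lies.

Things in the scene. Friction and masses are not known exactly. Their poses are not given: they have to be found in the camera images.
- walnut_center (a point): the dark brown walnut blank: a loose solid wooden disc, 50 mm in diameter and 20 mm thick, lying flat on the grey board on one side of the pocket; about 35 g. The point is its centre, half-way up (10 mm above the board's top while it lies on the board). Its z axis is the disc's axis, upward; its yaw has no meaning.
- maple_center (a point): the pale tan maple blank: a loose disc of the same size (50 mm diameter, 20 mm thick), lying on the board on the other side of the pocket, to be left alone. The point is its centre, half-way up.
- pocket (a point): the round pocket in the middle of the grey board: 76 mm in diameter, 10 mm deep, upright walls, flat cork-coloured floor. The point is on its axis, level with the board's top; z up, x and y along the board's edges. A seated blank has its centre level with this point and stands 10 mm proud. The blanks start some 105 to 155 mm away, one towards +y, one towards -y.
- board: the grey sanding board, fixed to the bench, 300 mm along its x, 400 mm along its y, 30 mm thick, smooth flat top. The origin is the centre of its underside, on the bench, straight below the pocket; z up. A loose yellow pencil, 150 mm long and 8 mm thick, lies along y on it near the edge away from the robot, at about x = +125 mm.
Mind the look-alikes: they are no part of the job. Of the things like the part that bears walnut_center, leave any that is purple; of the rest the smaller one is meant.

How it is judged:
At the end, for the whole second after the job is handed in: The walnut blank lies in the pocket: its centre within 16 mm of the pocket's axis and less than 4 mm above the board's top (down on the floor), within 10 degrees of flat; the maple blank is within 20 mm of where it started (horizontal distance between walnut_center and pocket below 0.016 m and z of walnut_center in the frame of pocket below 0.004 m and angle between walnut_center's own z axis and vertical below 0.175 rad and distance of maple_center from where it was at the start of the episode below 0.02 m); the robot touches nothing.
It fails at once if the walnut blank is lifted more than 15 mm off the board (z of walnut_center in the frame of pocket above 0.025 m).
It fails at once if the maple blank is moved 20 mm or more from where it lay (distance of maple_center from where it was at the start of the episode above 0.02 m).
It also fails if it takes over 32 s, if anything falls off the work surface, if the arm or the gripper's body presses on something with over 40 N, if the wrist force passes 120 N, or if a joint passes its speed limit or range.

## Working session

There is one attempt and no reset: what is moved stays moved. The work goes in short steps, Python scripts to look and compute and a shell command to move; the robot and the scene stay as the last step left them, time stands still between calls to the robot, and variables do not carry over. Pictures are saved under pics/ and viewed, and the job is handed in when it is done.

```bash
mkdir -p pics; cat > h.py <<'E'
import numpy as np, cv2
from station import arm
def ray(cam,u,v,z,P=None):
    p=P or arm.camera_params(cam); f=200/np.tan(np.radians(p["vertical_fov"])/2)
    T=np.array(p["pose"]); d=T[:3,:3]@np.array([(u-p["cx"])/f,(v-p["cy"])/f,1]); o=T[:3,3]
    return o+d*(z-o[2])/d[2]
E
python3 - <<'E'
from h import *
for c in("scene","side"):
    cv2.imwrite(f"pics/{c}0.png",arm.grab_frame(c))
    for n in("walnut_center","maple_center","board"):
        for r in arm.search_frame(n,c): 
            b=r["box"]; print(c,n,np.round(b),round(r["score"],2), ray(c,(b[0]+b[2])/2,(b[1]+b[3])/2,.04).round(3))
    p=arm.camera_params(c);print({k:v for k,v in p.items() if k!="pose"},np.round(p["pose"],2).tolist())
print(arm.get_state())
E
```

```text
scene walnut_center [398. 177. 434. 206.] 0.7 [0.559 0.274 0.04 ]
scene walnut_center [332. 191. 359. 222.] 0.65 [0.582 0.138 0.04 ]
scene walnut_center [438. 222. 467. 252.] 0.61 [0.662 0.316 0.04 ]
scene maple_center [176. 199. 205. 226.] 0.58 [ 0.571 -0.138  0.04 ]
scene board [134. 144. 389. 300.] 0.87 [ 0.602 -0.013  0.04 ]
{'vertical_fov': 45.166823812590195, 'cx': 320.80191343510614, 'cy': 198.4720110686039} [[0.1, 0.81, -0.58, 1.07], [0.99, -0.07, 0.07, 0.03], [0.02, -0.59, -0.81, 0.75], [0.0, 0.0, 0.0, 1.0]]
side walnut_center [298. 181. 324. 210.] 0.97 [0.585 0.132 0.04 ]
side walnut_center [238. 150. 274. 178.] 0.77 [0.528 0.252 0.04 ]
side walnut_center [285. 129. 312. 147.] 0.69 [0.63  0.288 0.04 ]
side maple_center [367. 306. 397. 342.] 0.62 [ 0.568 -0.142  0.04 ]
side board [216. 158. 495. 400.] 0.56 [ 0.572 -0.057  0.04 ]
{'vertical_fov': 43.31599111862671, 'cx': 321.46128293178367, 'cy': 207.7241662278331} [[0.9, -0.32, 0.3, 0.33], [-0.44, -0.66, 0.61, -0.43], [0.0, -0.68, -0.73, 0.67], [0.0, 0.0, 0.0, 1.0]]
{'t': 0.4, 'q': array([ 1.53609928e+00,  3.58721066e-01,  1.18069826e-02, -6.87914416e-05,
       -1.22410319e+00, -2.88106353e-01]), 'qd': array([-8.04160299e-04, -2.68981425e-03,  1.07769013e-03,  9.76381014e-05,
        3.47835202e-04,  1.36874651e-03]), 'joint_efforts': array([ 2.29536945e-04, -5.81674254e+01,  2.92920846e+01,  6.99339509e+00,
        1.08578833e-02, -6.94466598e-05]), 'eef_pos': array([0.214121  , 0.64009832, 0.40452993]), 'ee_rot': array([ 3.14136243e+00, -7.53670212e-07, -3.22826779e-01]), 'force': array([-0.1123445 , -0.62913475,  0.08711368]), 'moment': array([-0.03175333, -0.023044  , -0.0203476 ]), 'width': 0.0878094787116841}
```

View pics/scene0.png

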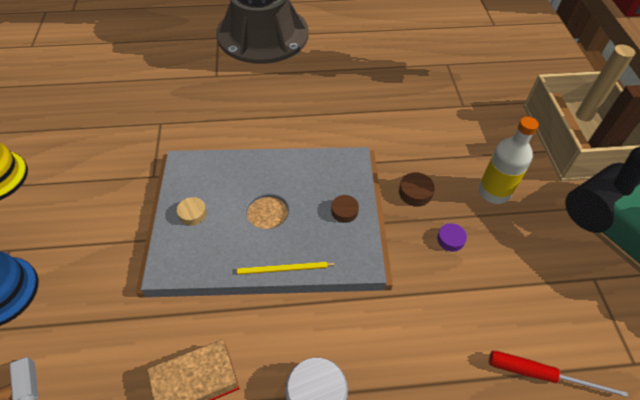

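View pics/side0.png

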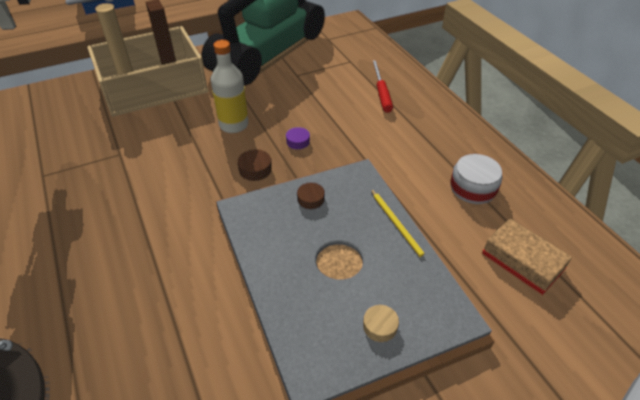

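The scene shows three dark or purple discs. The walnut on the board is at (345,208) and is the smaller dark one. A larger dark disc lies off the board at (416,189), and a purple one at (452,237). The pocket is near (268,212), the maple at (191,211), and a bottle at (500,190) has to be avoided. The side view agrees, with the walnut at (311,195).

```bash
python3 - <<'E'
from h import *
for c in("scene","side"):
    im=arm.grab_frame(c)
    rs=arm.regions_of("board",c)
    if rs:
        m=rs[0]["region"].astype(np.uint8)
        q=cv2.minAreaRect(cv2.findContours(m,0,2)[0][0])
        print(c,"boardscore",rs[0]["score"])
    for r in arm.regions_of("walnut_center",c)[:3]:
        v,u=np.nonzero(r["region"]); print(c,"w",u.mean(),v.mean(),ray(c,u.mean(),v.mean(),.042).round(4))
    # pocket: grey board mask -> hole
    hsv=cv2.cvtColor(im,cv2.COLOR_BGR2HSV); g=(hsv[...,1]<60).astype(np.uint8)
    cs,hi=cv2.findContours(g,cv2.RETR_CCOMP,cv2.CHAIN_APPROX_NONE)
    for k,x in enumerate(cs):
        if hi[0,k,3]>=0 and cv2.contourArea(x)>250:
            P=np.array([ray(c,a,b,.03) for a,b in x[:,0]])
            (cx,cy),r=cv2.minEnclosingCircle((P[:,:2]*1000).astype(np.float32)); print(c,x[:,0].mean(0).round(1),round(cx,1),round(cy,1),round(r,1))
print("bottle base",ray("scene",496,200,0),ray("side",232,128,0), "cap if z=.18", ray("scene",528,125,.18),ray("side",222,47,.18))
for a,b in((164,149),(372,149),(385,284),(143,289)): print(ray("scene",a,b,.03).round(3))
E
```

```text
scene boardscore 0.72
scene w 451.0238095238095 236.7904761904762 [0.6629 0.3125 0.042 ]
scene w 344.05572755417955 208.43498452012383 [0.5871 0.1353 0.042 ]
scene w 415.6635706914345 188.94117647058823 [0.555  0.2736 0.042 ]
scene [284.  267.5] 688.5 22.6 83.1
scene [191.2 210.7] 558.7 -139.0 34.2
scene [267.  212.4] 574.8 -3.3 38.7
scene [344.5 208. ] 577.3 137.3 32.4
side boardscore 0.57
side w 254.5005512679162 164.30650496141124 [0.5242 0.2508 0.042 ]
side w 297.4496644295302 137.75615212527964 [0.6282 0.2873 0.042 ]
side w 310.451768488746 195.33279742765274 [0.584  0.1322 0.042 ]
side [380.4 322.8] 571.3 -133.3 31.9
side [338.7 261.5] 567.7 -10.1 38.4
side [397.3 223.3] 692.0 24.3 84.9
side [310.3 195. ] 589.0 143.8 34.4
side [221.6  46.5] 612.7 711.0 45.1
bottle base [0.56448543 0.43809627 0.        ] [0.53480853 0.42590641 0.        ] cap if z=.18 [0.54040029 0.44323065 0.18      ] [0.5438204  0.44128558 0.18      ]
[ 0.404 -0.202  0.03 ]
[0.439 0.212 0.03 ]
[0.735 0.185 0.03 ]
[ 0.708 -0.208  0.03 ]
```

```bash
python3 -m inch '[[[0.23,-0.2,0,0,0,0],[0.4,-0.45,0,0,0,0],[0.58,-0.7,0,0,0,0],[0.76,-0.95,0,0,0,0],[0.8,-1,0,0,0,0]]]' 87
python3 -m inch '[[[0.2,-0.23,0,0,0,0],[0.37,-0.47,0,0,0,0],[0.55,-0.71,0,0,0,0],[0.72,-0.95,0,0,0,0],[0.75,-1,0,0,0,0]]]'
python3 -m inch '[[[0.15,-0.25,0,0,0,0],[0.3,-0.5,0,0,0,0],[0.3,-0.53,0,0,0,0],[0.3,-0.53,0,0,0,0]]]'
python3 - <<'E'
from h import *
p=arm.camera_params("wrist"); cv2.imwrite("pics/w1.png",arm.grab_frame("wrist"))
print(p["vertical_fov"],p["cx"],p["cy"],np.round(p["pose"],3).tolist(),arm.get_state()["eef_pos"],arm.get_state()["t"])
E
```

```text
t: 1.32
eef_pos: [0.3756, 0.4373, 0.4053]
ee_rot: [-3.141, -0.0, -0.326]
force: [0.7, 0.0, 0.3]
width: 0.0869
t: 1.95
eef_pos: [0.5256, 0.2381, 0.4046]
ee_rot: [3.141, -0.0, -0.326]
force: [0.3, -1.1, 0.5]
width: 0.0869
t: 2.45
eef_pos: [0.5841, 0.1344, 0.4045]
ee_rot: [-3.142, 0.0, -0.323]
force: [-0.4, -0.6, -0.2]
width: 0.0867
65.8940107204822 319.7232820782066 201.4651656526852 [[-0.316, -0.902, -0.295, 0.663], [-0.949, 0.3, 0.099, 0.107], [-0.001, 0.311, -0.95, 0.384], [0.0, 0.0, 0.0, 1.0]] [0.58388029 0.13500799 0.40461602] 2.5
```

View pics/w1.png

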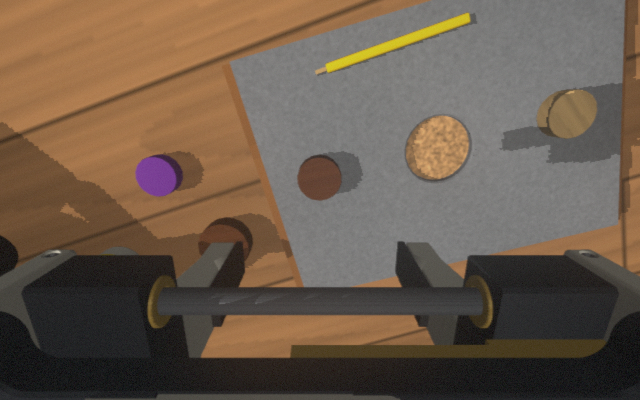

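The wrist view shows the walnut at about (320,178) between the finger planes, the pocket at (437,147) and the maple at (567,114).

```bash
python3 - <<'E'
from h import *
im=cv2.imread("pics/w1.png"); P=arm.camera_params("wrist"); hsv=cv2.cvtColor(im,cv2.COLOR_BGR2HSV)
def fit(mask,z,seed,hull=True):
    n,l=cv2.connectedComponents(mask.astype(np.uint8)); k=l[seed[1],seed[0]]
    c=max(cv2.findContours((l==k).astype(np.uint8),0,1)[0],key=cv2.contourArea); c=cv2.convexHull(c)
    (u,v),(a,b),_=cv2.fitEllipse(c); print(seed,round(u,1),round(v,1),round(a,1),round(b,1),ray("wrist",u,v,z,P).round(4))
    X=np.array([ray("wrist",x,y,z,P)[:2]*1000 for x,y in c[:,0]],np.float32);print(cv2.minEnclosingCircle(X))
sat=hsv[...,1]>90
m=cv2.morphologyEx(sat.astype(np.uint8),cv2.MORPH_CLOSE,np.ones((5,5)))
fit(m,.03,(437,147)); fit(m,.045,(320,178))
print(hsv[178,320],hsv[147,437],hsv[178,355],hsv[250,330])
for r in arm.regions_of("walnut_center","wrist"):
    v,u=np.nonzero(r["region"]); print(r["score"],u.mean(),v.mean(),ray("wrist",u.mean(),v.mean(),.044,P))
E
```

```text
(437, 147) 436.9 147.4 58.5 67.1 [ 0.5728 -0.0026  0.03  ]
((571.9797973632812, -2.0105464458465576), 36.198875427246094)
(320, 178) 318.9 178.2 42.4 43.0 [0.5844 0.1355 0.045 ]
((583.8819580078125, 135.73828125), 24.711532592773438)
[ 10 116  97] [ 15 125 182] [ 0  5 93] [165   4 121]
0.85 158.48801036941023 174.78872326636423 [0.64493062 0.30628485 0.044     ]
0.84 225.88622291021673 234.54953560371516 [0.55333909 0.26379336 0.044     ]
0.77 318.84429280397023 177.24255583126552 [0.58527386 0.13530255 0.044     ]
```

```bash
python3 -m inch '[[[0,0,-0.2,0,0,0],[0,0,-0.42,0,0,0],[0,0,-0.64,0,0,0],[0,0,-0.8,0,0,0],[0,0,-0.88,0,0,0],[0,0,-0.93,0,0,0],[0,0,-0.95,0,0,0],[0,0,-0.95,0,0,0]]]' 87
python3 - <<'E'
from h import *
cv2.imwrite("pics/s2.png",arm.grab_frame("side")[100:300,200:500].repeat(2,0).repeat(2,1))
E
```

```text
t: 3.55
eef_pos: [0.5844, 0.1343, 0.2153]
ee_rot: [-3.141, -0.001, -0.323]
force: [-0.3, 0.1, -0.0]
width: 0.0868
```

View pics/s2.png

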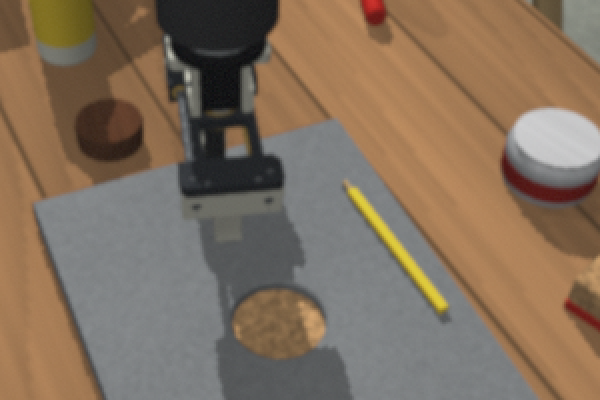

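The fingers straddle the walnut, which is hidden between them, and nothing else is touched. Next I grip lightly.

```bash
python3 -m inch '[[[0,0,0,0,0,0],[0,0,0,0,0,0],[0,0,0,0,0,0],[0,0,0,0,0,0],[0,0,0,0,0,0]]]' 45 4
python3 - <<'E'
from h import *
print(arm.get_state()["width"],arm.get_state()["force"])
cv2.imwrite("pics/w3.png",arm.grab_frame("wrist"))
E
```

```text
t: 4.22
eef_pos: [0.5842, 0.1341, 0.2147]
ee_rot: [-3.142, -0.0, -0.323]
force: [0.1, -0.5, 0.6]
width: 0.0494
0.04942702721774239 [ 0.10533449 -0.5199135   0.55695477]
```

View pics/w3.png

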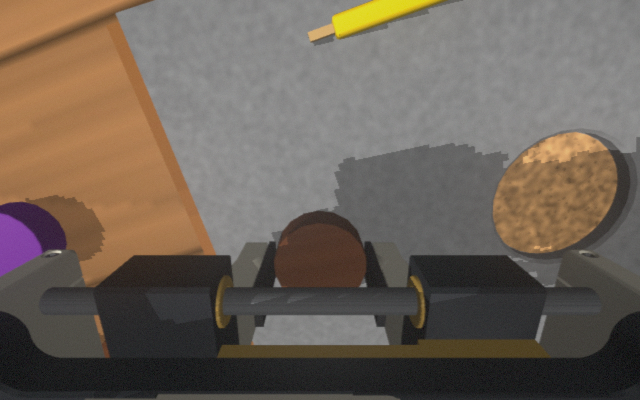

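Gripped at 49.4 mm, with the disc at (320,255) and flat. I slide it to the pocket.

```bash
python3 -m inch '[[[-0.005,-0.06,0,0,0,0],[-0.015,-0.16,0,0,0,0],[-0.025,-0.27,0,0,0,0],[-0.035,-0.38,0,0,0,0],[-0.045,-0.49,0,0,0,0],[-0.05,-0.6,0,0,0,0],[-0.06,-0.685,0,0,0,0],[-0.06,-0.685,0,0,0,0]]]'
python3 - <<'E'
from h import *
print(arm.get_state()["width"])
w=arm.grab_frame("wrist"); s=arm.grab_frame("side")[150:300,220:460]
s=cv2.resize(s,(640,400)); cv2.imwrite("pics/c4.png",cv2.resize(np.hstack([w,s]),(800,250)))
E
```

```text
t: 5.28
eef_pos: [0.5718, -0.0044, 0.2144]
ee_rot: [3.141, 0.001, -0.325]
force: [0.9, -0.1, -0.4]
width: 0.0499
0.04994490522374539
```

View pics/c4.png

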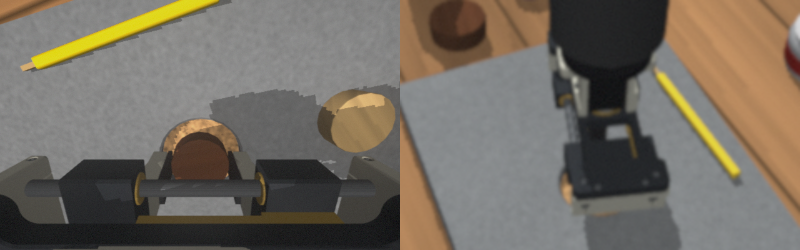

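The walnut sits over the pocket, at about (202,155) in the left half, with the cork showing evenly around it. The maple is clear of the fingers. Now I release it.

```bash
python3 -m inch '[[[0,0,0,0,0,0],[0,0,0,0,0,0],[0,0,0,0,0,0],[0,0,0,0,0,0],[0,0,0,0,0,0],[0,0,0,0,0,0]]]' 87
python3 -m inch '[[[0,0,0.1,0,0,0],[0,0,0.3,0,0,0],[0,0,0.6,0,0,0],[-0.1,0.1,0.85,0,0,0],[-0.2,0.2,0.95,0,0,0],[-0.2,0.2,0.95,0,0,0]]]'
python3 - <<'E'
from h import *
P=arm.camera_params("wrist");w=arm.grab_frame("wrist");cv2.imwrite("pics/w5.png",w)
for n in("walnut_center","maple_center"):
  for c in("side","scene","wrist"):
    arm.grab_frame(c) if c!="wrist" else 0
    for r in arm.regions_of(n,c):
      v,u=np.nonzero(r["region"]); print(n,c,round(r["score"],2),u.mean().round(),v.mean().round(),ray(c,u.mean(),v.mean(),.034 if n[0]=="w" else .044,P if c=="wrist" else None).round(4))
s=cv2.resize(arm.grab_frame("side")[200:350,280:440],(640,600)); cv2.imwrite("pics/s5.png",s)
E
```

```text
t: 6.12
eef_pos: [0.5721, -0.0029, 0.2147]
ee_rot: [3.142, -0.0, -0.323]
force: [0.4, 0.0, -0.7]
width: 0.0872
t: 6.88
eef_pos: [0.5314, 0.0379, 0.4072]
ee_rot: [-3.138, -0.003, -0.321]
force: [-0.1, -0.0, -0.0]
width: 0.0868
walnut_center side 0.87 340.0 257.0 [ 0.5715 -0.0062  0.034 ]
walnut_center side 0.75 254.0 165.0 [0.526  0.2589 0.034 ]
walnut_center scene 0.88 451.0 237.0 [0.6585 0.3155 0.034 ]
walnut_center scene 0.81 268.0 212.0 [ 0.5766 -0.0017  0.034 ]
walnut_center scene 0.67 416.0 189.0 [0.5494 0.2768 0.034 ]
walnut_center wrist 0.97 143.0 229.0 [0.5369 0.2687 0.034 ]
walnut_center wrist 0.65 70.0 159.0 [0.6416 0.3059 0.034 ]
walnut_center wrist 0.63 343.0 132.0 [ 0.5726 -0.0026  0.034 ]
maple_center side 0.9 380.0 323.0 [ 0.5655 -0.141   0.044 ]
maple_center scene 0.87 191.0 211.0 [ 0.5696 -0.1365  0.044 ]
maple_center wrist 0.6 468.0 96.0 [ 0.5677 -0.1375  0.044 ]
```

View pics/w5.png

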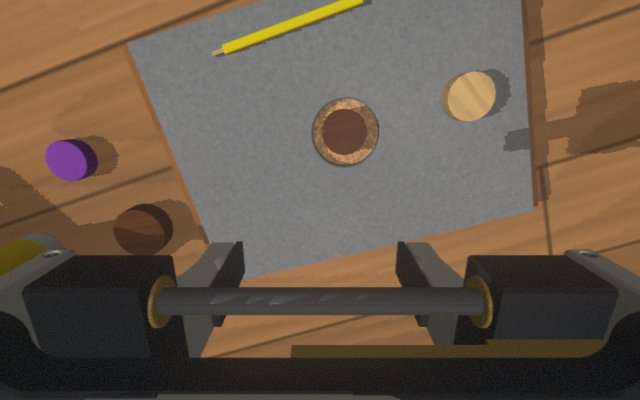

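View pics/s5.png

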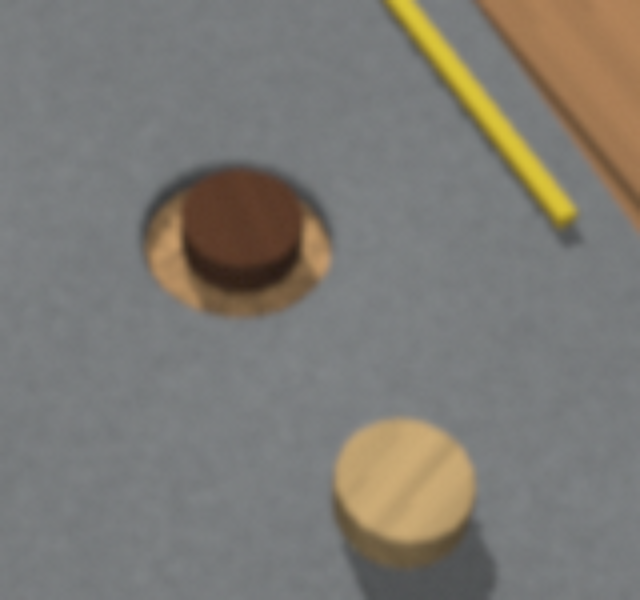

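The walnut lies flat and centred in the pocket: wrist view (345,132), with cork visible all round. The maple is unmoved and the gripper is clear.

```bash
python3 -c "
from station import arm
print(arm.job_done())"
```

```text
the job is handed in; nothing more can be done
None
```

The walnut blank is in the pocket and I handed the job in at about 7 s of the 32 s allowed. I gripped it lightly (4 N), slid it across the board at constant height into place over the pocket, released it so it dropped in, and raised the arm clear.

- **Walnut:** the last wrist picture puts it at (0.573, -0.003). The pocket's axis, measured before the slide, was (0.572, -0.003), so they agree within about 1 mm. The fixed cameras differ by up to about 5 mm, and both are well inside the 16 mm limit. It looks flat on the cork, judged by eye from the wrist and side pictures; I did not measure its tilt or height.
- **Maple:** it is unmoved, at the same pixels as before in both fixed cameras.
- **Look-alikes:** the larger dark disc and the purple one were left alone.
- **Checks:** none failed. The detection networks also kept reporting the two look-alikes as walnut, so I told them apart by size, colour and place.

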